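# Close a specimen mould press and hold it shut by its locking pin

### The arm

A 6-joint arm with a two-finger parallel gripper is mounted at the origin on the work surface. World frame = base frame: x ahead of the robot, y to its left, z up, the work surface at z = 0. Lengths are in m, angles in rad, forces in N, time in s.
With the tool pointing down it reaches from about 0.325 to 0.9 m from the base axis. Payload 6.1 kg.
Tool frame: the origin (TCP) lies at the centre of the arm's flange, where the gripper is bolted on; the fingertips stand 173 mm ahead of it and the grasp point (between the pads) lies 155 mm ahead of it (arm.tcp_to_grasp is the distance from the TCP to the grasp point, in m); z points along the fingers, y is the line along which they close (so a half turn about z gives the same grasp; the last joint's range is limited). The gripper opens to 85 mm and grips with 20 to 120 N. Pads are 22 mm wide; open, the fingers measure 114 mm over their backs; the gripper's body (76 mm by 85 mm) begins 54 mm behind the grasp point. The pads swing forward as they close: fully open they stand 13 mm farther back than shut.
Start: joints at [-1.408, 0.22, 1.526, -0, 1.395, -0.126], TCP at [0.178, -0.599, 0.405] pointing down, gripper open.
Joint ranges: [-2.98, 2.98], [-0.91, 2.08], [0.09, 2.57], [-1.24, 4.39], [0.2, 2.65], [-2.68, 2.68]. Speed limits (rad/s): [2.57, 2.57, 3.01, 3.14, 3.14, 3.14].

### API

Orientations are given as a unit quaternion [x, y, z, w].
In Python, from cell import arm gives the robot as it stands.
- The arm moves only by the tool play_rows, never from a script. Its argument "motion" is a list of rows, each an object of numbers: "wx", "wy", "wz": the turn, a rotation vector about the tool's x, y, z in degrees; "x", "y", "z": the shift along the tool's x, y, z in m; "claw": the finger opening in m, from 0 to 0.0854. In form: [{"wx": .., "wy": .., "wz": .., "x": .., "y": .., "z": .., "claw": ..}, ...]. A call has 1 to 5 rows; each row shifts and turns the commanded pose from where the row before left it, along the tool's axes as they then stand; what a row does not reach is not made up. A row lasts 1/12 s, in which the tool goes at most 41.7 mm and 7.16 degrees, less where a joint would pass 70% of its speed; a pose out of reach is approached as far as the arm can. A call is refused whole if a number of a shift passes 0.0417 or a number of a turn 7.16, either way. A call with a gripper value outside its range is refused whole. The fingers move at their own pace and stop on an object; "squeeze" is the grip in N (left out, the last holds). Time passes only in rows, so rows that do not move let the fingers close. It gives the time, the measured TCP pose, the force, the opening and the grip force at its end, in the units of the state.
- arm.state(): the state, without advancing time (a new reading comes with each control period).
- arm.get_image(name): name is "scene" or "top" or "wrist"; returns the picture (400x640x3 uint8, red, green, blue); there is no depth.
- arm.calibration(name): a dict with "mtx" (3x3 intrinsics, pixels), "k1" (the pictures are not rectified: a ray, as slopes to the right and down, at radius r is drawn at 1 + k1 r^2 times it, then the intrinsics apply), "origin" and "orientation" of the camera in the world; the wrist camera has in their place "tool_from_camera" (4x4, takes a point from camera to tool coordinates, whose origin is the TCP and whose axes are the flange's). Camera axes: x right, y down, z forward; pixel columns grow to the right and rows downward; lengths in m; the calibration is good to about 2 mm. A picture is of the moment at which its call begins: read the wrist's pose just before it. calibration takes no time and is no camera call.
- arm.hand_in(): hands the job in; it is judged then, once.
The state is a dict: "clock": time; "q": joint angles; "joint_velocities": joint speeds; "effort": joint torques, N m; "ee_pos": TCP position; "orientation": TCP orientation; "contact_force": force on the tool from outside, world axes, zero at the start; "ft_torque": the same for the moment, N m; "opening": finger opening in m; "finger_force": force on a finger pad.
Only numpy, scipy, OpenCV 4.12 (cv2) and the standard library are available. Lean on these libraries where they do the work, as an engineer would, in place of code of your own. Each camera call takes 0.05 s, during which the arm holds its last target. There are 200 camera calls.

### The job

Get the small clamshell mould press on the lab bench locked: draw its knobbed locking pin straight up out of the base, hang it in the press's side notch and let go of it, swing the hinged lid shut, then fetch the pin and push it through the hole in the lid into the base. Finish while still holding the pin's knob and pressing it down, so that the pin's shoulder squeezes the lid fully shut against its rubber seal: do not let go at the end. Leave the other things on the bench where they are.

Things in the scene. Friction and masses are not known exactly. Their poses are not given: they have to be found in the camera images.
- bore (a point): On the fixed press: centre of the mouth of the vertical 13 mm through-hole in its base's top, 45 mm above the bench. The base is a bare aluminium block 110 (x) x 90 (y) x 45 mm with an amber resin sample in the middle. Axes: the press's, z up, hinge along x. About the bore the block spans x -55 to 55, y -12 to 78 mm.
- notch (a point): On the fixed press: pin's seat in a side notch, on top of a steel bracket (10 mm thick, top 50 mm above the bench) at the block's -x side; press axes; from the bore x -95, y -1, z +5 mm. The slot, 14 mm wide, cut through the bracket, runs along y: open toward -y (mouth 18 mm away), closed 9 mm away toward +y. The pin hangs by its shoulder, up to 14 mm off along the slot.
- lid_hinge (a point): On the hinge axis, mid-lid; axes turn with the lid. The lid is an aluminium plate 90 x 90 x 12 mm reaching 90 mm from the hinge along its own -y; its outer face is at its own z +12 mm, inner at 0. Lid shut: its axes are the press's. From the bore the hinge lies at y +78, z 0 mm in press axes.
- lid_hole (a point): Centre of the 13 mm through-hole in the lid, on its outer face, 78 mm from the hinge and 12 mm from the free edge; axes are the lid's. With the lid shut it is 12 mm straight above the bore.
- lid (a joint): Lid angle, rad: 0 lid down on its rubber seal, 1.57 upright, 1.9 leaning back at its stop toward the press's +y. Stays leaning back; pushed below about 1.0 it falls slowly shut. On the seal it stays 4 mm ajar at the hole (tilted 0.05 rad; this reads 0); 6 to 10 N down at the hole shuts it fully; let go, it springs back. The pin blocks the lid while it stands in the bore.
- pin_grip (a point): Grasp point of the loose locking pin (about 0.08 kg): on its axis, z up, in the knob 28 mm above the shoulder. Round steel stem 10 mm thick, 40 mm long, tapered tip, below a round black knob 22 mm thick, 46 mm tall, whose flat underside is the shoulder. At the start it stands in the bore, shoulder on the base's top.
- pin_shoulder (a point): Centre of the flat underside of the pin's knob; 40 mm above the stem's tip, 28 mm below pin_grip.
- pin_tip (a point): Lower end of the pin's stem.
- dish_mid (a point): Bystander, to be left alone: a flat round covered culture dish, 92 mm across, 17 mm high; point at its centre, half-way up.
- tweezers_mid (a point): Bystander, to be left alone: steel tweezers lying flat, 120 mm long; point at its centre, half-way up.
- jar_mid (a point): Bystander, to be left alone: small round specimen jar, 42 mm across, 55 mm high; point at its centre, half-way up.
- slide_box_mid (a point): Bystander, to be left alone: flat plastic slide box, 86 x 61 x 31 mm; point at its centre, half-way up.
- wash_bottle_mid (a point): Bystander, to be left alone: white bottle, 68 mm across, 170 mm high; point at its centre, half-way up.
- beaker_mid (a point): Bystander, to be left alone: open glass beaker, 70 mm across, 90 mm high; point at its centre, half-way up.

How it is judged:
On the way, in this order (a step that is already met when the one before it is completed fails the run):
1. The pin hangs upright in the side notch, let go, with the lid still open (horizontal distance between pin_shoulder and notch below 0.014 m and z of pin_shoulder in the frame of notch between -0.004 and 0.005 m and angle between pin_grip's own z axis and vertical below 0.15 rad and contact force between the fingers and pin below 0.2 N and value of joint lid above 1.2 rad), for 0.2 s.
2. The lid is swung shut on its seal while the pin hangs in the notch (horizontal distance between pin_shoulder and notch below 0.014 m and z of pin_shoulder in the frame of notch between -0.004 and 0.005 m and angle between pin_grip's own z axis and vertical below 0.15 rad and value of joint lid below 0.05 rad), for 0.2 s.
At the end, for the whole second after the job is handed in: For the last second the pin stands upright (0.12 rad) through the lid, at least 22 mm deep in the base (tip within 5 mm of the bore axis, shoulder within 5 mm of the lid hole), fingers on it and its shoulder on the lid with over 3 N each, the lid hole no more than 13.6 mm above the bore (z of lid_hole in the frame of bore below 0.0136 m and z of pin_tip in the frame of bore below -0.022 m and horizontal distance between pin_tip and bore below 0.005 m and distance between pin_shoulder and lid_hole below 0.005 m and angle between pin_grip's own z axis and vertical below 0.12 rad and contact force between pin and lid above 3 N and contact force between the fingers and pin above 3 N); the arm keeps its last pose, push and grip.
It fails at once if A bystander is shifted by more than 30 mm (distance of any of dish_mid, tweezers_mid, jar_mid, slide_box_mid, wash_bottle_mid, beaker_mid from where it was at the start of the episode above 0.03 m).
It also fails if it takes over 64 s, if anything falls off the work surface, if the arm or the gripper's body presses on something with over 40 N, if the wrist force passes 120 N, or if a joint passes its speed limit or range.

## Working session

There is one attempt and no reset: what is moved stays moved. The work goes in short steps, Python scripts to look and compute and a tool call to move; the robot and the scene stay as the last step left them, time stands still between calls to the robot, and variables do not carry over. Pictures are saved under pics/ and viewed, at most 10 in all, crops included, and the job is handed in when it is done.

Besides the shell and the picture viewer there is one more tool, called after ">>>" in YAML: its name, and indented under it one key for each argument. play_rows: Moves the arm, as the interface text tells. Its arguments: {"type":"object","properties":{"motion":{"type":"array","items":{"type":"object","properties":{"wx":{"type":"number"},"wy":{"type":"number"},"wz":{"type":"number"},"x":{"type":"number"},"y":{"type":"number"},"z":{"type":"number"},"claw":{"type":"number"}}}},"squeeze":{"type":"number"}},"required":["motion"]}

```bash
ls; mkdir -p pics; cat > h.py <<'E'
import numpy as np, cv2
from scipy.spatial.transform import Rotation as R
from cell import arm
def snap(n,f):
    s=arm.state(); im=arm.get_image(n)[:,:,::-1].copy(); cv2.imwrite('pics/'+f,im); return im,s
def cam(n,s=None):
    c=arm.calibration(n); K=np.array(c['mtx'])
    if 'origin' in c: o=np.array(c['origin']); Q=c['orientation']; Rm=R.from_quat(Q).as_matrix() if np.size(Q)==4 else np.array(Q)
    else:
        T=np.array(c['tool_from_camera']); Rt=R.from_quat(s['orientation']).as_matrix()
        o=np.array(s['ee_pos'])+Rt@T[:3,3]; Rm=Rt@T[:3,:3]
    return K,c['k1'],o,Rm
def ray(C,u,v):
    K,k,o,Rm=C; p=np.linalg.solve(K,[u,v,1.])[:2]; x=p.copy()
    for _ in range(30): x=p/(1+k*(x@x))
    d=Rm@np.r_[x,1]; return o,d/np.linalg.norm(d)
def onz(C,u,v,z):
    o,d=ray(C,u,v); return o+d*(z-o[2])/d[2]
def proj(C,P):
    K,k,o,Rm=C; p=Rm.T@(np.asarray(P)-o); x=p[:2]/p[2]; x=x*(1+k*(x@x)); return (K@np.r_[x,1])[:2]
def tri(*rs):
    A=np.zeros((3,3));b=np.zeros(3)
    for o,d in rs: M=np.eye(3)-np.outer(d,d);A+=M;b+=M@o
    return np.linalg.solve(A,b)
E
python3 - <<'E'
from h import *
for n in('scene','top','wrist'): snap(n,n+'0.png')
for n in('scene','top'):
    K,k,o,Rm=cam(n);print(n,o.round(3),Rm.round(2).tolist(),K[0,0],k)
print(arm.calibration('wrist'),arm.state())
E
```

```text
pics
scene [ 1.257 -0.192  1.192] [[0.3, 0.83, -0.48], [0.95, -0.25, 0.16], [0.01, -0.5, -0.86]] 493.81998509644376 -0.08704479174639092
top [ 0.464 -0.021  1.268] [[-0.01, -0.99, 0.15], [-1.0, 0.01, 0.01], [-0.01, -0.15, -0.99]] 393.7100166105654 -0.07520559088487423
{'mtx': array([[327.15378221,   0.        , 318.39038623],
       [  0.        , 327.15378221, 198.10229317],
       [  0.        ,   0.        ,   1.        ]]), 'k1': -0.020406910163121905, 'tool_from_camera': array([[ 7.40351747e-04, -9.48106587e-01, -3.17951807e-01,
         8.24090363e-02],
       [ 9.99999706e-01,  7.65409740e-04,  4.61123737e-05,
        -3.06131248e-04],
       [ 1.99643965e-04, -3.17951747e-01,  9.48106875e-01,
         3.03044253e-02],
       [ 0.00000000e+00,  0.00000000e+00,  0.00000000e+00,
         1.00000000e+00]])} {'clock': 0.15, 'q': array([-1.40811833e+00,  2.21119342e-01,  1.52735277e+00, -1.11530845e-05,
        1.39470844e+00, -1.26096870e-01]), 'joint_velocities': array([-0.00056679, -0.00233583, -0.00350869,  0.00116725, -0.00132683,
        0.0011652 ]), 'effort': array([ 1.05957144e-03, -4.97484112e+01, -3.89906359e+01, -3.44324626e-04,
        7.19746909e-03, -3.41883629e-05]), 'ee_pos': array([ 0.17794976, -0.59892085,  0.4038019 ]), 'orientation': array([ 9.89593778e-01,  1.43887190e-01, -2.00095540e-05, -7.93714454e-04]), 'contact_force': array([-0.05659614, -0.18240624,  0.65944101]), 'ft_torque': array([-0.02055386,  0.00944192,  0.00706453]), 'finger_force': 0.0, 'opening': 0.08560629673802064}
```

View pics/top0.png

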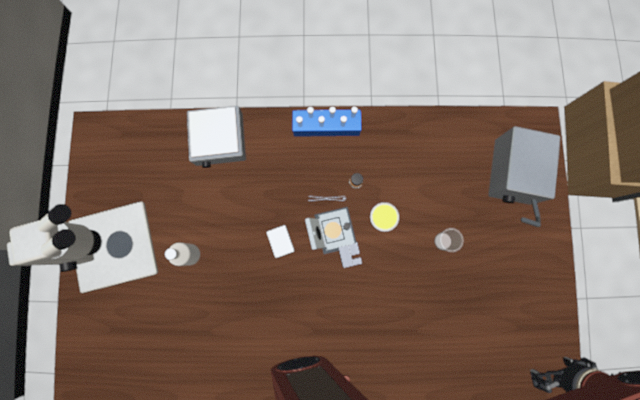

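View pics/scene0.png

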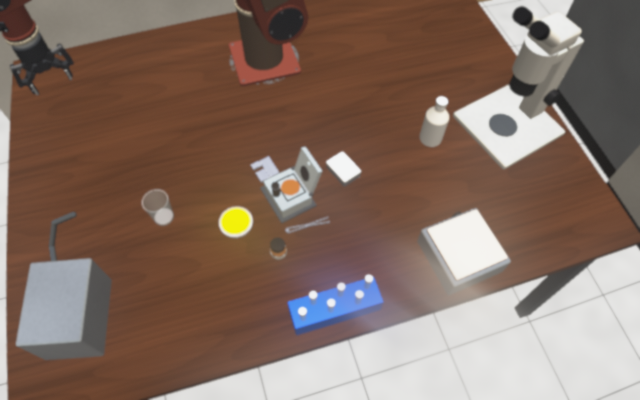

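The top view shows the press at about (333,230), with the lid open on its left, the pin knob at (347,227) and the notch bracket at (350,256). Next I need a rough position and yaw.

```bash
python3 - <<'E'
from h import *
C=cam('top');S=cam('scene')
print(onz(C,347,226,.091),onz(S,276,184,.091),onz(C,350,255,.05),onz(C,333,230,.045))
a=cv2.imread('pics/top0.png')[180:280,255:395];b=cv2.imread('pics/scene0.png')[130:270,210:370]
cv2.imwrite('pics/c0.png',np.vstack([cv2.resize(a,(560,400),interpolation=2)])); 
E
```

```text
[ 0.55606389 -0.09717233  0.091     ] [ 0.55904606 -0.09362893  0.091     ] [ 0.4701475  -0.10745136  0.05      ] [ 0.54763231 -0.05647678  0.045     ]
```

View pics/c0.png

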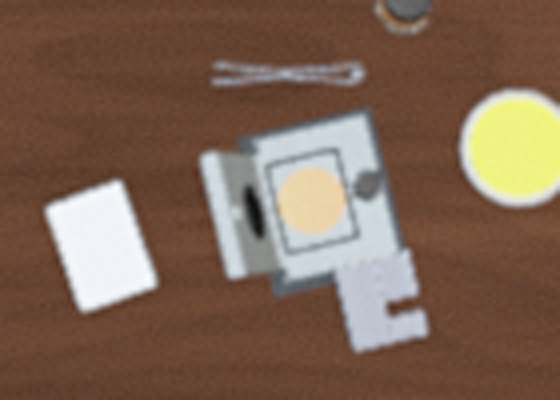

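The crop shows the press's +x edge pointing up, with a yaw of about +14.7°. The slot opens to -y, and the slide box sits about 45 mm behind the lid. I'll move above the press.

>>> play_rows:
  motion:
    - {"x":0.0317,"y":-0.0235}
    - {"x":0.0317,"y":-0.0235}
    - {"x":0.0317,"y":-0.0235}
    - {"x":0.0317,"y":-0.0235}
    - {"x":0.0317,"y":-0.0235}

```text
$.motion[0]: bad value
```

>>> play_rows:
  motion:
    - {"x":0.0317,"y":-0.0235}
    - {"x":0.0317,"y":-0.0235}
    - {"x":0.0317,"y":-0.0235}
    - {"x":0.0317,"y":-0.0235}
    - {"x":0.0317,"y":-0.0235}

```text
$.motion[0]: bad value
```

>>> play_rows:
  motion:
    - {"x":0.0317,"y":-0.0235}
    - {"x":0.0317,"y":-0.0235}
    - {"x":0.0317,"y":-0.0235}
    - {"x":0.0217,"y":-0.0235}
    - {"x":0,"y":0,"wz":1.8}

```text
$.motion[0]: bad value
```

```bash
python3 - <<'E'
from h import *
im,s=snap('wrist','w1.png'); print(s['ee_pos'],s['orientation'],s['clock']); np.save('s1.npy',np.r_[s['ee_pos'],s['orientation']])
E
```

```text
[ 0.17794976 -0.59892085  0.4038019 ] [ 9.89593778e-01  1.43887190e-01 -2.00095540e-05 -7.93714454e-04] 0.15
```

View pics/w1.png

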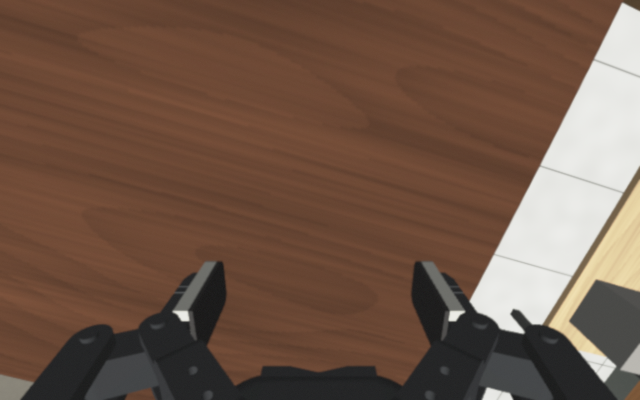

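The moves were refused because every field must be given. The picture only shows bare bench, with the fingers at its bottom edge.

>>> play_rows:
  motion:
    - {"x":0.0317,"y":-0.0235,"z":0,"wx":0,"wy":0,"wz":0,"claw":0.085}
    - {"x":0.0317,"y":-0.0235,"z":0,"wx":0,"wy":0,"wz":0,"claw":0.085}
    - {"x":0.0317,"y":-0.0235,"z":0,"wx":0,"wy":0,"wz":0,"claw":0.085}
    - {"x":0.0317,"y":-0.0235,"z":0,"wx":0,"wy":0,"wz":0,"claw":0.085}
    - {"x":0.0317,"y":-0.0235,"z":0,"wx":0,"wy":0,"wz":0,"claw":0.085}

```text
clock: 0.62
ee_pos: [0.2971, -0.4398, 0.4044]
orientation: [0.99, 0.144, 0.0, -0.0]
contact_force: [0.9, -0.5, 0.3]
opening: 0.085
finger_force: 0.0
```

>>> play_rows:
  motion:
    - {"x":0.0317,"y":-0.0235,"z":0,"wx":0,"wy":0,"wz":0,"claw":0.085}
    - {"x":0.0317,"y":-0.0235,"z":0,"wx":0,"wy":0,"wz":0,"claw":0.085}
    - {"x":0.0317,"y":-0.0235,"z":0,"wx":0,"wy":0,"wz":0,"claw":0.085}
    - {"x":0.0317,"y":-0.0235,"z":0,"wx":0,"wy":0,"wz":0,"claw":0.085}
    - {"x":0.0317,"y":-0.0235,"z":0,"wx":0,"wy":0,"wz":0,"claw":0.085}

```text
clock: 1.03
ee_pos: [0.4156, -0.2818, 0.4048]
orientation: [0.99, 0.144, 0.0, 0.0]
contact_force: [0.9, -0.5, -0.1]
opening: 0.0848
finger_force: 0.0
```

>>> play_rows:
  motion:
    - {"x":0.031,"y":-0.027,"z":0,"wx":0,"wy":0,"wz":0,"claw":0.085}
    - {"x":0.031,"y":-0.027,"z":0,"wx":0,"wy":0,"wz":0,"claw":0.085}
    - {"x":0.031,"y":-0.027,"z":0,"wx":0,"wy":0,"wz":0,"claw":0.085}
    - {"x":0.031,"y":-0.027,"z":0,"wx":0,"wy":0,"wz":1.8,"claw":0.085}
    - {"x":0.02,"y":-0.02,"z":0,"wx":0,"wy":0,"wz":0,"claw":0.085}

```text
clock: 1.45
ee_pos: [0.5184, -0.1173, 0.4047]
orientation: [0.992, 0.128, 0.0, -0.0]
contact_force: [-0.3, -0.3, -0.5]
opening: 0.0849
finger_force: 0.0
```

>>> play_rows:
  motion:
    - {"x":0,"y":0,"z":0,"wx":0,"wy":0,"wz":0,"claw":0.085}
    - {"x":0,"y":0,"z":0,"wx":0,"wy":0,"wz":0,"claw":0.085}

```text
clock: 1.62
ee_pos: [0.5178, -0.1187, 0.4044]
orientation: [0.992, 0.13, -0.0, -0.0]
contact_force: [0.0, -0.1, 0.3]
opening: 0.0849
finger_force: 0.0
```

```bash
python3 - <<'E'
from h import *
im,s=snap('wrist','w2.png'); print(s['ee_pos'],s['orientation'],s['clock']); np.save('s2.npy',np.r_[s['ee_pos'],s['orientation']])
E
```

```text
[ 0.51776204 -0.11872964  0.40443572] [ 9.91501081e-01  1.30098113e-01 -2.86030784e-04 -7.18790623e-05] 1.6167
```

View pics/w2.png

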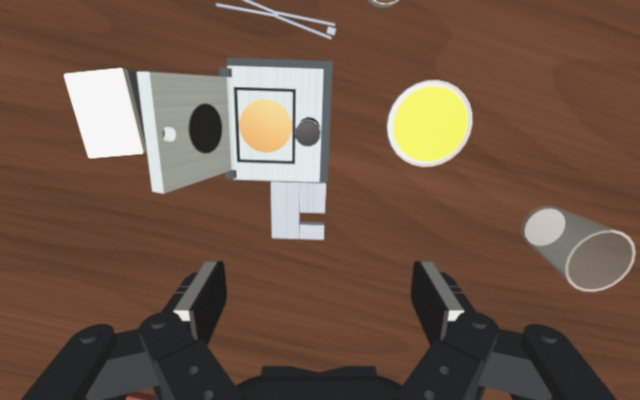

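The wrist view shows the block's top face at columns 230–325 and rows 66–182, the knob at (308,131), and the bracket slot at rows 213–225, columns 300–325. I'll measure the edges on scan lines.

```bash
python3 - <<'E'
from h import *
im=cv2.imread('pics/w2.png'); a=np.load('s2.npy'); s=dict(ee_pos=a[:3],orientation=a[3:]); C=cam('wrist',s)
Z=.045
g=im.astype(float).mean(2)
def edges(line):
    d=np.diff(line); out=[]
    for i in range(1,len(d)-1):
        if abs(d[i])>18 and abs(d[i])>=abs(d[i-1]) and abs(d[i])>abs(d[i+1]):
            w=np.abs(d[i-1:i+2]); out.append((round(i+.5+(w@[-1,0,1])/w.sum(),1),int(d[i])))
    return out
for r in(80,110,150,170,190,200,219,233): print('row',r,[(e[0]+200,e[1]) for e in edges(g[r,200:345])])
for c in(240,260,285,290,308,312,318): print('col',c,[(e[0]+40,e[1]) for e in edges(g[40:260,c])])
# knob: dark pixels
m=(g<95)[105:160,290:324].astype('uint8'); n,l,st,ce=cv2.connectedComponentsWithStats(m); print(st,ce+[290,105])
E
```

```text
row 80 [(np.float64(226.4), 29), (np.float64(322.7), -60)]
row 110 [(np.float64(216.3), 37), (np.float64(227.8), 24), (np.float64(234.4), -67), (np.float64(237.4), 79), (np.float64(292.2), -73), (np.float64(294.9), 70), (np.float64(321.7), -65)]
row 150 [(np.float64(213.4), 27), (np.float64(230.2), 27), (np.float64(236.2), -72), (np.float64(239.2), 79), (np.float64(291.8), -75), (np.float64(294.5), 74), (np.float64(320.4), -60)]
row 170 [(np.float64(235.7), 43), (np.float64(319.7), -67)]
row 190 [(np.float64(270.3), 61), (np.float64(325.6), -68)]
row 200 [(np.float64(270.4), 59), (np.float64(324.8), -55)]
row 219 [(np.float64(270.7), 53), (np.float64(298.8), -56)]
row 233 [(np.float64(271.2), 61), (np.float64(323.7), -70)]
col 240 [(np.float64(65.4), 65), (np.float64(86.8), -82), (np.float64(89.5), 77), (np.float64(158.7), -51), (np.float64(161.7), 73), (np.float64(179.5), -69)]
col 260 [(np.float64(66.3), 64), (np.float64(87.5), -78), (np.float64(90.2), 75), (np.float64(151.4), 21), (np.float64(159.6), -75), (np.float64(162.4), 65), (np.float64(180.3), -55)]
col 285 [(np.float64(67.
[... 536 characters left out ...]
float64(224.4), 41), (np.float64(239.2), -49)]
col 312 [(np.float64(68.1), 57), (np.float64(117.5), -77), (np.float64(144.6), 55), (np.float64(181.4), -31), (np.float64(183.3), 21), (np.float64(212.6), -59), (np.float64(224.5), 43), (np.float64(239.3), -54)]
col 318 [(np.float64(68.3), 63), (np.float64(121.6), -34), (np.float64(139.5), 36), (np.float64(181.4), -31), (np.float64(183.4), 28), (np.float64(212.6), -58), (np.float64(224.6), 48), (np.float64(239.5), -60)]
[[   0    0   34   55 1491]
 [   3    0   26   55  361]
 [  17   13   10    4   16]
 [  18   17    2    1    2]] [[306.9637827  131.5982562 ]
 [304.34903047 134.28254848]
 [311.5625     119.1875    ]
 [308.5        122.        ]]
```

```bash
python3 - <<'E'
from h import *
a=np.load('s2.npy'); s=dict(ee_pos=a[:3],orientation=a[3:]); C=cam('wrist',s)
P=lambda L,z:np.array([onz(C,u,v,z)[:2] for u,v in L])
e1=P([(322.7,80),(321.7,110),(320.4,150),(319.7,170)],.045)
top=P([(240,65.4),(260,66.3),(285,67.2),(308,67.8),(318,68.3)],.045)
bot=P([(240,179.5),(260,180.3),(308,181.4),(318,181.4)],.045)
box=P([(293.5,110),(293.1,150)],.045)
def ang(L): d=L[-1]-L[0]; return np.degrees(np.arctan2(d[1],d[0]))
print('yaws',ang(e1)+180,ang(top)+90,ang(bot)+90,ang(box)+180)
for yaw in (ang(e1[::-1]),):
    ps=np.radians(yaw); 
    ps=np.radians(np.mean([ang(e1[::-1]),ang(top)+90,ang(bot)+90])); print('yaw',np.degrees(ps))
    ex=np.array([np.cos(ps),np.sin(ps)]); ey=np.array([-ex[1],ex[0]])
    xt,xb=(top@ex).mean(),(bot@ex).mean(); y0=(e1@ey).mean()
    print('len x',xt-xb,'(0.110)')
    b=ex*(xt+xb)/2+ey*(y0+.012); print('bore',b)
    sl=P([(308,212.5),(312,212.6),(318,212.6)],.05); s2=P([(308,224.4),(312,224.5),(318,224.6)],.05)
    xs=(sl@ex).mean(),(s2@ex).mean(); print('slot width',xs[0]-xs[1],'x rel bore',np.mean(xs)-b@ex)
    print('slot end y',P([(298.8,219)],.05)@ey-b@ey,'(+8) bracket edge',P([(325.6,190),(324.8,200),(323.7,233)],.05)@ey-b@ey,'(-19)')
    n=b-.095*ex-.001*ey; print('notch',n)
    K=np.r_[b,.091]; print('proj knob top',proj(C,K),'bottom',proj(C,np.r_[b,.045]))
    r=R.from_quat(a[3:]).as_matrix(); print('tool x yaw',np.degrees(np.arctan2(r[1,0],r[0,0])))
    print('pin from tool',r.T@(np.r_[b,.073+.155]-a[:3]))
E
```

```text
yaws 13.2032997381273 12.891274621944959 13.537487821838184 13.05037449532233
yaw 13.210687393970147
len x 0.11066262426367546 (0.110)
bore [ 0.55917077 -0.09758975]
slot width 0.013725751200538427 x rel bore -0.09487680161666973
slot end y [0.00864617] (+8) bracket edge [-0.01873002 -0.01831023 -0.0185318 ] (-19)
notch [ 0.46691336 -0.12027387]
proj knob top [307.51301091 133.72426445] bottom [308.99956926 127.61325368]
tool x yaw 14.950527872687422
pin from tool [ 0.04555754 -0.00970318  0.17641287]
```

The geometry checks out against the given sizes: length 110.7 mm, slot 13.7 mm wide, notch x -94.9 mm. Bore is at (0.5592,-0.0976) with yaw 13.2°. I'll align, then descend.

>>> play_rows:
  motion:
    - {"x":0.0225,"y":-0.005,"z":0.02,"wx":0,"wy":0,"wz":1.74,"claw":0.05}
    - {"x":0.0225,"y":-0.006,"z":0.03,"wx":0,"wy":0,"wz":0,"claw":0.05}
    - {"x":0,"y":0,"z":0.03,"wx":0,"wy":0,"wz":0,"claw":0.05}
    - {"x":0,"y":0,"z":0.02,"wx":0,"wy":0,"wz":0,"claw":0.05}
    - {"x":0,"y":0,"z":0,"wx":0,"wy":0,"wz":0,"claw":0.05}

```text
clock: 2.08
ee_pos: [0.5559, -0.0995, 0.2991]
orientation: [0.994, 0.112, -0.005, -0.002]
contact_force: [-1.0, -0.4, -0.4]
opening: 0.0503
finger_force: 0.0
```

```bash
cat >> h.py <<'E'
ps=np.radians(13.21); EX=np.array([np.cos(ps),np.sin(ps),0]); EY=np.array([-EX[1],EX[0],0]); B=np.array([.5592,-.0976,.045])
def st():
    s=arm.state(); r=R.from_quat(s['orientation']).as_matrix(); g=s['ee_pos']+.155*r[:,2]-B
    print('grasp rel bore',np.round([g@EX,g@EY,g[2]],4),'tilt',np.degrees(np.arccos(-r[2,2])).round(2),'yawerr',(np.degrees(np.arctan2(r[1,0],r[0,0]))-13.21).round(2),'F',s['contact_force'].round(1),'T',s['ft_torque'].round(2),'op',round(s['opening'],4),'ff',s['finger_force'],'t',s['clock'])
E
python3 -c "
from h import *;st()"
```

```text
grasp rel bore [-0.005  -0.0003  0.0991] tilt 0.56 yawerr -0.29 F [-1.  -0.4 -0.4] T [0.04 0.02 0.01] op 0.0503 ff 0.0 t 2.0833
```

>>> play_rows:
  motion:
    - {"x":0,"y":0,"z":0.025,"wx":0,"wy":0,"wz":0,"claw":0.05}
    - {"x":0,"y":0,"z":0.015,"wx":0,"wy":0,"wz":0,"claw":0.05}
    - {"x":0,"y":0,"z":0,"wx":0,"wy":0,"wz":0,"claw":0.05}
    - {"x":0,"y":0,"z":0,"wx":0,"wy":0,"wz":0,"claw":0.05}

```text
clock: 2.42
ee_pos: [0.5581, -0.0998, 0.2653]
orientation: [0.994, 0.113, -0.0, -0.0]
contact_force: [0.6, -0.0, 1.1]
opening: 0.0499
finger_force: 0.0
```

```bash
python3 -c "
from h import *;st()"
```

```text
grasp rel bore [-0.0017 -0.0019  0.0653] tilt 0.04 yawerr -0.29 F [ 0.6 -0.   1.1] T [ 0.01 -0.02 -0.  ] op 0.0499 ff 0.0 t 2.4167
```

>>> play_rows:
  motion:
    - {"x":0.0015,"y":-0.002,"z":0.02,"wx":0,"wy":0,"wz":-0.3,"claw":0.05}
    - {"x":0,"y":0,"z":0.015,"wx":0,"wy":0,"wz":0,"claw":0.05}
    - {"x":0,"y":0,"z":0.002,"wx":0,"wy":0,"wz":0,"claw":0.05}
    - {"x":0,"y":0,"z":0,"wx":0,"wy":0,"wz":0,"claw":0.05}
    - {"x":0,"y":0,"z":0,"wx":0,"wy":0,"wz":0,"claw":0.035}
  squeeze: 35

```text
clock: 2.83
ee_pos: [0.5601, -0.0971, 0.2296]
orientation: [0.993, 0.116, 0.001, 0.001]
contact_force: [-0.7, 0.0, 0.0]
opening: 0.0392
finger_force: 0.0
```

```bash
python3 - <<'E'
from h import *
st(); im,s=snap('wrist','w3.png')
E
```

```text
grasp rel bore [0.0013 0.0001 0.0296] tilt 0.14 yawerr 0.07 F [-0.7  0.   0. ] T [ 0.03  0.01 -0.  ] op 0.0392 ff 0.0 t 2.8333
```

View pics/w3.png

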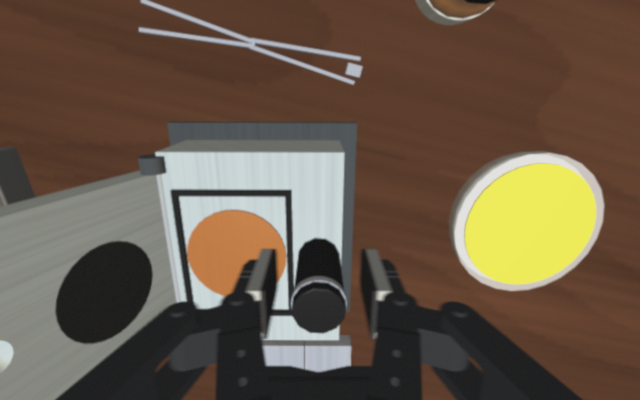

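The knob at (318,300) sits centred between the pads, which are at columns 272 and 370. Closing now.

>>> play_rows:
  motion:
    - {"x":0,"y":0,"z":0.0015,"wx":0,"wy":0,"wz":0,"claw":0.015}
    - {"x":0,"y":0,"z":0,"wx":0,"wy":0,"wz":0,"claw":0.015}
    - {"x":0,"y":0,"z":0,"wx":0,"wy":0,"wz":0,"claw":0.015}
    - {"x":0,"y":0,"z":0,"wx":0,"wy":0,"wz":0,"claw":0.015}

```text
clock: 3.22
ee_pos: [0.5602, -0.0969, 0.2279]
orientation: [0.993, 0.116, 0.001, 0.001]
contact_force: [-0.7, -0.8, 5.4]
opening: 0.0205
finger_force: 34.1
```

```bash
python3 -c "
from h import *;st()"
```

```text
grasp rel bore [0.0015 0.0003 0.0279] tilt 0.16 yawerr 0.1 F [-0.7 -0.8  5.4] T [-0.08  0.11  0.01] op 0.0205 ff 34.06056225299835 t 3.2167
```

>>> play_rows:
  motion:
    - {"x":0,"y":0,"z":-0.01,"wx":0,"wy":0,"wz":0,"claw":0.015}
    - {"x":0,"y":0,"z":-0.02,"wx":0,"wy":0,"wz":0,"claw":0.015}
    - {"x":0,"y":0,"z":-0.025,"wx":0,"wy":0,"wz":0,"claw":0.015}
    - {"x":0,"y":0,"z":-0.015,"wx":0,"wy":0,"wz":0,"claw":0.015}
    - {"x":0,"y":0,"z":0,"wx":0,"wy":0,"wz":0,"claw":0.015}

```text
clock: 3.63
ee_pos: [0.5607, -0.0969, 0.3007]
orientation: [0.993, 0.116, 0.003, 0.001]
contact_force: [0.8, -1.0, -0.9]
opening: 0.0199
finger_force: 35.2
```

>>> play_rows:
  motion:
    - {"x":-0.025,"y":0.001,"z":0,"wx":0,"wy":0,"wz":0,"claw":0.015}
    - {"x":-0.035,"y":0.001,"z":0,"wx":0,"wy":0,"wz":0,"claw":0.015}
    - {"x":-0.025,"y":0,"z":0,"wx":0,"wy":0,"wz":0,"claw":0.015}
    - {"x":-0.01,"y":0,"z":0,"wx":0,"wy":0,"wz":0,"claw":0.015}
    - {"x":0,"y":0,"z":0,"wx":0,"wy":0,"wz":0,"claw":0.015}

```text
clock: 4.05
ee_pos: [0.4654, -0.1204, 0.2951]
orientation: [0.993, 0.115, -0.001, -0.001]
contact_force: [-0.0, -0.4, -1.2]
opening: 0.0203
finger_force: 35.2
```

>>> play_rows:
  motion:
    - {"x":0,"y":0,"z":0,"wx":0,"wy":0,"wz":0,"claw":0.015}

```text
clock: 4.13
ee_pos: [0.4674, -0.1204, 0.2961]
orientation: [0.993, 0.115, 0.0, -0.0]
contact_force: [0.2, -0.3, -0.2]
opening: 0.0199
finger_force: 35.2
```

```bash
python3 - <<'E'
from h import *
st(); im,s=snap('wrist','w4.png')
E
```

```text
grasp rel bore [-0.0944 -0.0012  0.0961] tilt 0.04 yawerr 0.04 F [ 0.2 -0.3 -0.2] T [ 0.02 -0.02 -0.02] op 0.0199 ff 35.17032086849213 t 4.1333
```

View pics/w4.png

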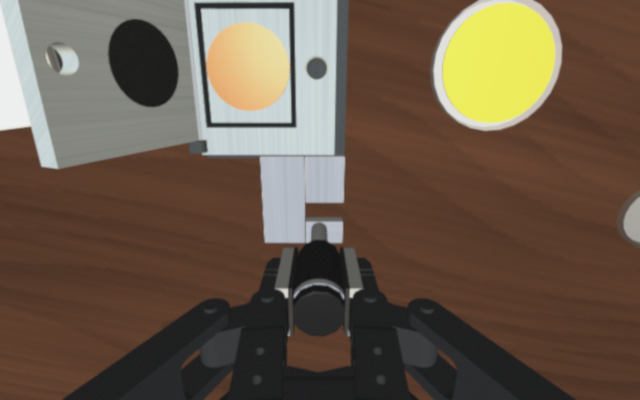

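The pin hangs from the fingers with its tip at (319,228). The empty bore is at (317,68) and the slot at rows 203–220. I'll compare these numerically.

```bash
python3 - <<'E'
from h import *
im=cv2.imread('pics/w4.png'); g=im.astype(float).mean(2); s=arm.state(); C=cam('wrist',s)
rel=lambda p:np.round([(p-B)@EX,(p-B)@EY],4)
m=(g[50:88,300:334]<130).astype('uint8'); n,l,stt,ce=cv2.connectedComponentsWithStats(m); print(stt[1:],(ce+[300,50])[1:])
for k in range(1,n):
    if 150<stt[k][4]<700: print('bore',rel(onz(C,*(ce[k]+[300,50]),.045)))
for c in(308,330,336): 
    d=np.diff(g[195:250,c]); print(c,[(195.5+i,int(d[i])) for i in range(len(d)) if abs(d[i])>20])
for v in (203,219): print(v,rel(onz(C,332,v,.05)))
r=R.from_quat(s['orientation']).as_matrix(); G=s['ee_pos']+.155*r[:,2]
for dx in(-.0015,0,.0015): print(dx,'tip',proj(C,G+EX*dx-[0,0,.068]),'sh',proj(C,G+EX*dx-[0,0,.028]),'top',proj(C,G+EX*dx+[0,0,.018]))
for v in range(222,244,2): print(v,g[v,305:334:2].astype(int))
E
```

```text
[[  7   8  20  21 328]] [[316.30487805  67.8902439 ]]
bore [0.0012 0.0004]
308 [(201.5, -28), (202.5, -52), (203.5, -31), (220.5, 34), (221.5, 33), (241.5, -36), (242.5, -62), (243.5, -48)]
330 [(201.5, -28), (202.5, -51), (203.5, -35), (220.5, 36), (221.5, 34), (241.5, -32), (242.5, -57), (243.5, -49), (244.5, -20)]
336 [(201.5, -27), (202.5, -51), (203.5, -33), (220.5, 36), (221.5, 34), (241.5, -24), (242.5, -47), (243.5, -37)]
203 [-0.0874 -0.0106]
219 [-0.0994 -0.0108]
-0.0015 tip [318.84252516 226.74977773] sh [318.95101788 257.24446502] top [319.15435768 314.49371199]
0 tip [318.84833004 224.58807914] sh [318.95842885 254.69175586] top [319.16511817 311.29897163]
0.0015 tip [318.85416083 222.41637735] sh [318.96588053 252.12438444] top [319.17595921 308.07892955]
222 [139 179 180 180 176 157 139 129 142 169 180 180 180 181 180]
224 [148 192 193 191 150 102  94  91  91 118 171 192 193 191 192]
226 [145 190 191 170 100  90  92  91  89  85 118 186 190 191 191]
228 [147 192 191 148  90  92  93  92  89  84  87 176 192 192 192]
230 [148 192 191 139  91  92  93  93  89  85  84 163 192 192 192]
232 [145 189 188 128  90  91  94  93  88  85  84 157 188 189 188]
234 [147 188 187 125  91  93  93  93  89  86  82 146 188 189 188]
236 [147 189 188 123  93  94  95  93  90  84  82 144 188 188 188]
238 [150 189 187 118  91  91  92  90  87  84  81 142 189 189 189]
240 [151 191 181 102  58  45  44  47  47  50  55 125 187 190 190]
242 [123 152 107  41  25  21  20  25  24  22  24  59 127 159 161]
```

The remeasured bore agrees to about 1 mm, and the slot centre is at x -0.094 in my frame. The pin is aligned within 1 mm, so I'll lower it and watch the force.

>>> play_rows:
  motion:
    - {"x":0.0007,"y":0.0,"z":0.015,"wx":0,"wy":0,"wz":0,"claw":0.015}
    - {"x":0,"y":0,"z":0.02,"wx":0,"wy":0,"wz":0,"claw":0.015}
    - {"x":0,"y":0,"z":0.015,"wx":0,"wy":0,"wz":0,"claw":0.015}
    - {"x":0,"y":0,"z":0.006,"wx":0,"wy":0,"wz":0,"claw":0.015}
    - {"x":0,"y":0,"z":0,"wx":0,"wy":0,"wz":0,"claw":0.015}

```text
clock: 4.6
ee_pos: [0.4681, -0.1197, 0.2385]
orientation: [0.993, 0.116, -0.001, -0.001]
contact_force: [-1.1, -0.3, -0.8]
opening: 0.0202
finger_force: 35.3
```

>>> play_rows:
  motion:
    - {"x":0,"y":0,"z":0.003,"wx":0,"wy":0,"wz":0,"claw":0.015}
    - {"x":0,"y":0,"z":0,"wx":0,"wy":0,"wz":0,"claw":0.015}

```text
clock: 4.77
ee_pos: [0.4688, -0.1202, 0.2376]
orientation: [0.993, 0.116, 0.0, 0.0]
contact_force: [-0.3, -0.5, -0.4]
opening: 0.0199
finger_force: 35.3
```

```bash
sed -i 's/B=np.array(\[.5592,-.0976,.045\])/B=np.array([.5602,-.0969,.045])/' h.py; python3 -c "
from h import *;st()"
```

```text
grasp rel bore [-0.0942 -0.0019  0.0376] tilt 0.06 yawerr 0.12 F [-0.3 -0.5 -0.4] T [-0.02  0.01 -0.05] op 0.0199 ff 35.27240037918091 t 4.7667
```

>>> play_rows:
  motion:
    - {"x":-0.0003,"y":0,"z":0.0025,"wx":0,"wy":0,"wz":0,"claw":0.015}
    - {"x":0,"y":0,"z":0.002,"wx":0,"wy":0,"wz":0,"claw":0.015}
    - {"x":0,"y":0,"z":0,"wx":0,"wy":0,"wz":0,"claw":0.015}
    - {"x":0,"y":0,"z":0,"wx":0,"wy":0,"wz":0,"claw":0.015}

```text
clock: 5.1
ee_pos: [0.4679, -0.1203, 0.233]
orientation: [0.993, 0.116, 0.0, 0.0]
contact_force: [0.2, -0.2, -1.1]
opening: 0.0199
finger_force: 35.3
```

```bash
python3 -c "
from h import *;st()"
```

```text
grasp rel bore [-0.0952 -0.0017  0.033 ] tilt 0.03 yawerr 0.09 F [ 0.2 -0.2 -1.1] T [-0.02  0.   -0.05] op 0.0199 ff 35.28374969959259 t 5.1
```

Seated height reached. Releasing gently.

>>> play_rows:
  motion:
    - {"x":0,"y":0,"z":0.0005,"wx":0,"wy":0,"wz":0,"claw":0.022}
    - {"x":0,"y":0,"z":0,"wx":0,"wy":0,"wz":0,"claw":0.03}
    - {"x":0,"y":0,"z":0,"wx":0,"wy":0,"wz":0,"claw":0.045}
    - {"x":0,"y":0,"z":0,"wx":0,"wy":0,"wz":0,"claw":0.05}
    - {"x":0,"y":0,"z":0,"wx":0,"wy":0,"wz":0,"claw":0.05}

```text
clock: 5.52
ee_pos: [0.4678, -0.1203, 0.2323]
orientation: [0.993, 0.116, 0.0, 0.0]
contact_force: [0.1, -0.9, 0.5]
opening: 0.0501
finger_force: 0.0
```

```bash
python3 - <<'E'
from h import *
st(); im,s=snap('wrist','w5.png')
E
```

```text
grasp rel bore [-0.0953 -0.0017  0.0323] tilt 0.01 yawerr 0.1 F [ 0.1 -0.9  0.5] T [ 0.    0.02 -0.03] op 0.0501 ff 0.0 t 5.5167
```

View pics/w5.png

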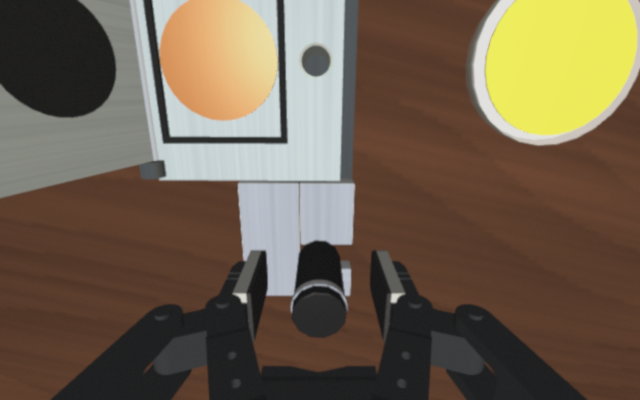

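The pin hangs upright in the slot with its knob at (320,285), free of the pads. I'll retreat upward, move behind the lid, and close the fingers.

>>> play_rows:
  motion:
    - {"x":0,"y":0,"z":-0.02,"wx":0,"wy":0,"wz":0,"claw":0.05}
    - {"x":0,"y":0,"z":-0.035,"wx":0,"wy":0,"wz":0,"claw":0.05}
    - {"x":0,"y":0,"z":-0.035,"wx":0,"wy":0,"wz":0,"claw":0.05}
    - {"x":0,"y":0,"z":-0.03,"wx":0,"wy":0,"wz":0,"claw":0.0}
    - {"x":0.02,"y":-0.03,"z":0,"wx":0,"wy":0,"wz":0,"claw":0.0}

```text
clock: 5.98
ee_pos: [0.4818, -0.0905, 0.3596]
orientation: [0.994, 0.113, 0.005, 0.004]
contact_force: [1.8, -0.1, 0.8]
opening: 0.0266
finger_force: 0.0
```

>>> play_rows:
  motion:
    - {"x":0.022,"y":-0.034,"z":0,"wx":0,"wy":0,"wz":0,"claw":0.0}
    - {"x":0.022,"y":-0.034,"z":0,"wx":0,"wy":0,"wz":0,"claw":0.0}
    - {"x":0.02,"y":-0.034,"z":0,"wx":0,"wy":0,"wz":0,"claw":0.0}
    - {"x":0.011,"y":-0.022,"z":0,"wx":0,"wy":0,"wz":0,"claw":0.0}
    - {"x":0,"y":0,"z":0,"wx":0,"wy":0,"wz":0,"claw":0.0}

```text
clock: 6.4
ee_pos: [0.5252, 0.0555, 0.3523]
orientation: [0.993, 0.118, 0.0, -0.001]
contact_force: [-0.5, -0.7, 0.5]
opening: -0.0
finger_force: 0.0
```

```bash
python3 - <<'E'
from h import *
st(); im,s=snap('wrist','w6.png')
E
```

```text
grasp rel bore [0.0009 0.1566 0.1523] tilt 0.11 yawerr 0.34 F [-0.5 -0.7  0.5] T [-0.01  0.   -0.06] op -0.0 ff 0.0 t 6.4
```

View pics/w6.png

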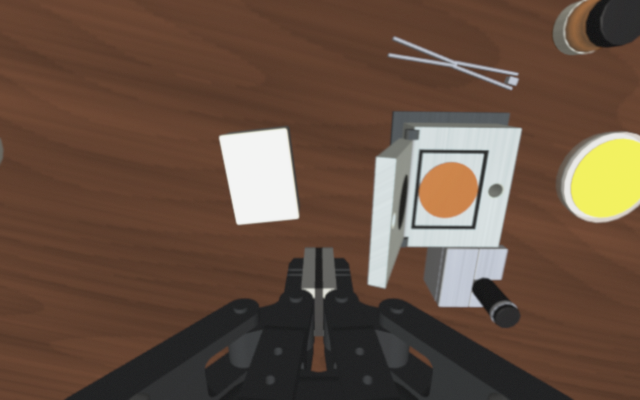

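The closed fingers at (320,260) are beside the lid's back face at column 370, and the slide box is well ahead. Descending behind the lid.

>>> play_rows:
  motion:
    - {"x":0,"y":0,"z":0.03,"wx":0,"wy":0,"wz":0,"claw":0.0}
    - {"x":0,"y":0,"z":0.03,"wx":0,"wy":0,"wz":0,"claw":0.0}
    - {"x":0,"y":0,"z":0.025,"wx":0,"wy":0,"wz":0,"claw":0.0}
    - {"x":0,"y":0,"z":0,"wx":0,"wy":0,"wz":0,"claw":0.0}
    - {"x":0,"y":0,"z":0,"wx":0,"wy":0,"wz":0,"claw":0.0}

```text
clock: 6.87
ee_pos: [0.5239, 0.0506, 0.266]
orientation: [0.993, 0.115, -0.002, -0.0]
contact_force: [0.9, -0.1, 0.7]
opening: -0.0001
finger_force: 0.0
```

```bash
python3 -c "
from h import *;st()"
```

```text
grasp rel bore [-0.0022  0.152   0.066 ] tilt 0.22 yawerr 0.04 F [ 0.9 -0.1  0.7] T [0.01 0.02 0.01] op -0.0001 ff 0.0 t 6.8667
```

>>> play_rows:
  motion:
    - {"x":0,"y":0.01,"z":0,"wx":0,"wy":0,"wz":0,"claw":0.0}
    - {"x":0,"y":0.01,"z":0,"wx":0,"wy":0,"wz":0,"claw":0.0}
    - {"x":0,"y":0.01,"z":0,"wx":0,"wy":0,"wz":0,"claw":0.0}
    - {"x":0,"y":0.01,"z":0,"wx":0,"wy":0,"wz":0,"claw":0.0}
    - {"x":0,"y":0.01,"z":0,"wx":0,"wy":0,"wz":0,"claw":0.0}

```text
clock: 7.28
ee_pos: [0.538, 0.0016, 0.2703]
orientation: [0.993, 0.116, 0.003, 0.0]
contact_force: [-3.5, 6.1, 13.7]
opening: -0.0
finger_force: 6.6
```

>>> play_rows:
  motion:
    - {"x":0,"y":0.01,"z":0,"wx":0,"wy":0,"wz":0,"claw":0.0}
    - {"x":0,"y":0.01,"z":0,"wx":0,"wy":0,"wz":0,"claw":0.0}
    - {"x":0,"y":0.01,"z":0,"wx":0,"wy":0,"wz":0,"claw":0.0}
    - {"x":0,"y":0.01,"z":0,"wx":0,"wy":0,"wz":0,"claw":0.0}
    - {"x":0,"y":0,"z":0,"wx":0,"wy":0,"wz":0,"claw":0.0}

```text
clock: 7.7
ee_pos: [0.5457, -0.0383, 0.2669]
orientation: [0.993, 0.115, -0.0, 0.001]
contact_force: [0.1, 1.1, -0.0]
opening: 0.0001
finger_force: 0.0
```

```bash
python3 - <<'E'
from h import *
st(); im,s=snap('wrist','w7.png')
E
```

```text
grasp rel bore [-0.0009  0.0602  0.0669] tilt 0.08 yawerr 0.02 F [ 0.1  1.1 -0. ] T [-0.05 -0.04 -0.03] op 0.0001 ff 0.0 t 7.7
```

View pics/w7.png

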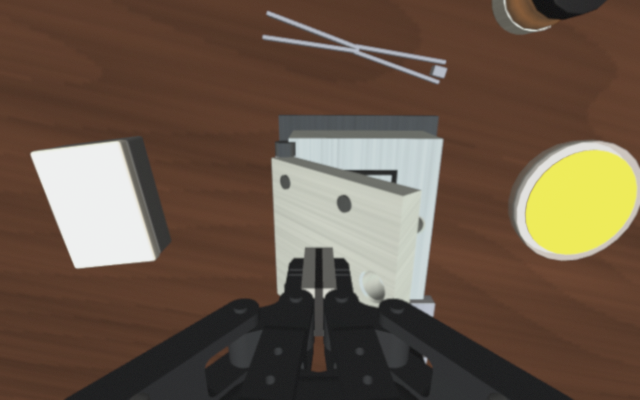

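The lid is swinging shut: its top face is in view with the hole at (373,285), past the tipping point. I'm out of pictures to view, so I'll work numerically from here. Next I'll retreat above the notch while the lid falls.

>>> play_rows:
  motion:
    - {"x":0,"y":0,"z":-0.03,"wx":0,"wy":0,"wz":0,"claw":0.0}
    - {"x":0,"y":0,"z":-0.035,"wx":0,"wy":0,"wz":0,"claw":0.0}
    - {"x":0,"y":0,"z":-0.03,"wx":0,"wy":0,"wz":0,"claw":0.0}
    - {"x":-0.03,"y":0.02,"z":0,"wx":0,"wy":0,"wz":0,"claw":0.05}
    - {"x":-0.03,"y":0.02,"z":0,"wx":0,"wy":0,"wz":0,"claw":0.05}

```text
clock: 8.17
ee_pos: [0.497, -0.0888, 0.3649]
orientation: [0.993, 0.118, 0.002, 0.002]
contact_force: [-0.4, -1.4, -1.0]
opening: 0.0235
finger_force: 0.0
```

>>> play_rows:
  motion:
    - {"x":-0.03,"y":0.02,"z":0,"wx":0,"wy":0,"wz":0,"claw":0.05}
    - {"x":-0.0045,"y":0.002,"z":0,"wx":0,"wy":0,"wz":0,"claw":0.05}
    - {"x":0,"y":0,"z":0,"wx":0,"wy":0,"wz":0,"claw":0.05}
    - {"x":0,"y":0,"z":0,"wx":0,"wy":0,"wz":0,"claw":0.05}
    - {"x":0,"y":0,"z":0,"wx":0,"wy":0,"wz":0,"claw":0.05}

```text
clock: 8.58
ee_pos: [0.4683, -0.1177, 0.3622]
orientation: [0.993, 0.116, 0.0, -0.0]
contact_force: [-0.3, 0.1, 0.6]
opening: 0.0502
finger_force: 0.0
```

>>> play_rows:
  motion:
    - {"x":0,"y":0,"z":0,"wx":0,"wy":0,"wz":0,"claw":0.05}
    - {"x":0,"y":0,"z":0,"wx":0,"wy":0,"wz":0,"claw":0.05}
    - {"x":0,"y":0,"z":0,"wx":0,"wy":0,"wz":0,"claw":0.05}
    - {"x":0,"y":0,"z":0,"wx":0,"wy":0,"wz":0,"claw":0.05}
    - {"x":0,"y":0,"z":0,"wx":0,"wy":0,"wz":0,"claw":0.05}

```text
clock: 9.0
ee_pos: [0.468, -0.1179, 0.3621]
orientation: [0.993, 0.116, -0.0, -0.0]
contact_force: [0.3, 1.5, -0.3]
opening: 0.0498
finger_force: 0.0
```

>>> play_rows:
  motion:
    - {"x":0,"y":0,"z":0,"wx":0,"wy":0,"wz":0,"claw":0.05}
    - {"x":0,"y":0,"z":0,"wx":0,"wy":0,"wz":0,"claw":0.05}
    - {"x":0,"y":0,"z":0,"wx":0,"wy":0,"wz":0,"claw":0.05}
    - {"x":0,"y":0,"z":0,"wx":0,"wy":0,"wz":0,"claw":0.05}
    - {"x":0,"y":0,"z":0,"wx":0,"wy":0,"wz":0,"claw":0.05}

```text
clock: 9.42
ee_pos: [0.4678, -0.1182, 0.3622]
orientation: [0.993, 0.116, 0.0, 0.0]
contact_force: [-0.4, -0.5, -0.0]
opening: 0.0502
finger_force: 0.0
```

```bash
python3 - <<'E'
from h import *
st(); im,s=snap('wrist','w8.png'); C=cam('wrist',s); g=im.astype(float).mean(2)
rel=lambda p:np.round([(p-B)@EX,(p-B)@EY],4)
# predicted: lid hole (4mm ajar) , lid corners, knob
H=B+[0,0,.016]; print('hole px pred',proj(C,H))
c=proj(C,H).astype(int); r=16
np.set_printoptions(linewidth=200)
print(g[c[1]-18:c[1]+19:2,c[0]-18:c[0]+19:2].astype(int))
for n,y,z in(('free edge shut',-.012,.0165),('open edge at 1.0',.04,.08)): print(n,proj(C,B+EY*y+[0,0,z]))
n=B-.095*EX-.001*EY+[0,0,.005]
for z in(0,.046): print('knob pred',proj(C,n+[0,0,z]))
k=proj(C,n+[0,0,.046]).astype(int); print(k); print(g[k[1]-30:k[1]+24:3,k[0]-27:k[0]+28:3].astype(int))
E
```

```text
grasp rel bore [-0.0948  0.0003  0.1622] tilt 0.0 yawerr 0.09 F [-0.4 -0.5 -0. ] T [ 0.02 -0.03  0.05] op 0.0502 ff 0.0 t 9.4167
hole px pred [319.54239063  71.78718862]
[[201 202 202 201 203 203 202 203 203 204 203 203 202 162 117 164 204 121  85]
 [210 210 210 210 210 209 209 210 210 210 210 209 208 163 116 166 204 121  86]
 [212 212 211 211 211 211 211 211 211 210 210 211 209 163 116 166 204 119  85]
 [210 210 210 210 209 209 209 209 209 208 208 208 206 159 116 166 198 110  85]
 [209 208 208 205 196 190 195 202 206 207 207 207 206 157 117 168 198 111  84]
 [211 210 204 178 135 118 132 170 194 208 208 208 206 159 117 171 197 110  84]
 [209 205 172 105  94 152 191 193 169 194 207 207 205 158 117 171 197 111  84]
 [207 191 115  96 151 201 189 140 103 160 204 207 206 156 116 172 198 111  85]
 [206 167 105 118 193 198 138  84  83 126 199 206 204 152 116 174 198 111  85]
 [204 150 109 141 203 182 100  83  83 111 191 204 203 150 116 177 196 109  84]
 [206 153 115 150 204 170  85  84  85 113 194 207 204 150 116 177 192 102  84]
 [207 174 119 144 202 172  85  84  85 132 199 204 203 147 116
[... 1468 characters left out ...]
84 186 183  99  60  60  60  59  58  58  56  53 147 186  62  60  62]
 [184 181 185 186 183  98  57  58  58  57  56  55  55  54 120 186  66  61  59]
 [185 181 184 186 183  83  56  55  55  54  53  53  52  50 131 184  66  63  62]
 [184 182 184 185 183 119  53  52  54  53  51  52  52  51 150 182  66  62  61]
 [146 145 148 150 147 133  51  51  51  50  51  49  50  70 151 147  66  64  63]
 [ 63  65  64  65  65  64  61  51  48  49  48  48  51  63  66  65  65  63  64]
 [ 62  62  64  64  66  65  67  65  56  58  55  61  64  65  64  64  65  65  64]
 [ 61  63  63  62  64  65  66  66  66  65  64  65  65  63  63  63  62  64  64]
 [ 63  63  63  63  62  63  62  62  64  65  66  64  66  65  65  64  64  63  62]]
```

The free edge is at column 327 against a predicted 335, so the lid is still about 0.3 rad open and falling. The knob is where expected. I'll wait and look again.

>>> play_rows:
  motion:
    - {"x":0,"y":0,"z":0,"wx":0,"wy":0,"wz":0,"claw":0.05}
    - {"x":0,"y":0,"z":0,"wx":0,"wy":0,"wz":0,"claw":0.05}
    - {"x":0,"y":0,"z":0,"wx":0,"wy":0,"wz":0,"claw":0.05}
    - {"x":0,"y":0,"z":0,"wx":0,"wy":0,"wz":0,"claw":0.05}
    - {"x":0,"y":0,"z":0,"wx":0,"wy":0,"wz":0,"claw":0.05}

```text
clock: 9.88
ee_pos: [0.4678, -0.1182, 0.3622]
orientation: [0.993, 0.116, -0.0, -0.0]
contact_force: [-0.2, -0.5, -0.0]
opening: 0.0501
finger_force: 0.0
```

>>> play_rows:
  motion:
    - {"x":0,"y":0,"z":0,"wx":0,"wy":0,"wz":0,"claw":0.05}
    - {"x":0,"y":0,"z":0,"wx":0,"wy":0,"wz":0,"claw":0.05}
    - {"x":0,"y":0,"z":0,"wx":0,"wy":0,"wz":0,"claw":0.05}
    - {"x":0,"y":0,"z":0,"wx":0,"wy":0,"wz":0,"claw":0.05}
    - {"x":0,"y":0,"z":0,"wx":0,"wy":0,"wz":0,"claw":0.05}

```text
clock: 10.3
ee_pos: [0.4678, -0.1182, 0.3622]
orientation: [0.993, 0.116, -0.0, -0.0]
contact_force: [-0.8, 0.3, 0.1]
opening: 0.0503
finger_force: 0.0
```

```bash
cat >> h.py <<'E'
def hole(f):
    im,s=snap('wrist',f); C=cam('wrist',s); g=im.astype(float).mean(2)
    c=proj(C,B+[0,0,.016]); x0,y0=(c-24).astype(int); w=g[y0:y0+48,x0:x0+48]
    ed=[x0+np.argmin(np.diff(g[r,x0:x0+48]))+.5 for r in(y0+1,y0+3,y0+45,y0+47)]
    # hole contour: boundary of anything darker than the plate, enclosed by it
    m=(w<180).astype('uint8'); n,l,q,ce=cv2.connectedComponentsWithStats(m)
    print('pred hole',c.round(1),'edge cols',ed)
    for k in range(1,n):
        if q[k][4]>40:
            mid=q[k][:2]+(q[k][2:4]-1)/2+[x0,y0]; p=onz(C,*mid,B[2]+.016)-B; print('blob',q[k]+[x0,y0,0,0,0],'->rel',np.round([p@EX,p@EY],4))
E
python3 -c "
from h import *;st();hole('w9.png')"
```

```text
grasp rel bore [-0.0948  0.0004  0.1622] tilt 0.0 yawerr 0.1 F [-0.8  0.3  0.1] T [ 0.    0.02 -0.04] op 0.0503 ff 0.0 t 10.3
pred hole [319.7  71.8] edge cols [np.float64(334.5), np.float64(334.5), np.float64(333.5), np.float64(333.5)]
blob [334  47   9  48 419] ->rel [ 0.001  -0.0142]
blob [310  64  18  19 271] ->rel [-0.0009  0.0009]
```

The lid is shut: the hole is within 1 mm of the bore axis and the free edge is at column 334. The knob is at the notch. Descending to fetch the pin.

>>> play_rows:
  motion:
    - {"x":0,"y":0.0014,"z":0.03,"wx":0,"wy":0,"wz":0,"claw":0.05}
    - {"x":0,"y":0,"z":0.035,"wx":0,"wy":0,"wz":0,"claw":0.05}
    - {"x":0,"y":0,"z":0.03,"wx":0,"wy":0,"wz":0,"claw":0.05}
    - {"x":0,"y":0,"z":0.02,"wx":0,"wy":0,"wz":0,"claw":0.05}
    - {"x":0,"y":0,"z":0.01,"wx":0,"wy":0,"wz":0,"claw":0.05}

```text
clock: 10.77
ee_pos: [0.4667, -0.119, 0.234]
orientation: [0.993, 0.116, -0.002, -0.001]
contact_force: [-0.1, 0.4, -0.2]
opening: 0.0501
finger_force: 0.0
```

>>> play_rows:
  motion:
    - {"x":0,"y":0,"z":0.003,"wx":0,"wy":0,"wz":0,"claw":0.05}
    - {"x":0,"y":0,"z":0,"wx":0,"wy":0,"wz":0,"claw":0.05}
    - {"x":0,"y":0,"z":0,"wx":0,"wy":0,"wz":0,"claw":0.05}

```text
clock: 11.02
ee_pos: [0.4689, -0.1199, 0.2356]
orientation: [0.993, 0.116, 0.001, 0.001]
contact_force: [-0.1, -0.9, 1.0]
opening: 0.0498
finger_force: 0.0
```

```bash
python3 -c "
from h import *;st()"
```

```text
grasp rel bore [-0.0939 -0.0017  0.0356] tilt 0.12 yawerr 0.1 F [-0.1 -0.9  1. ] T [ 0.   -0.01 -0.03] op 0.0498 ff 0.0 t 11.0167
```

Lower 3 mm more and close at 60 N.

>>> play_rows:
  motion:
    - {"x":-0.001,"y":0,"z":0.003,"wx":0,"wy":0,"wz":0,"claw":0.03}
    - {"x":0,"y":0,"z":0,"wx":0,"wy":0,"wz":0,"claw":0.015}
    - {"x":0,"y":0,"z":0,"wx":0,"wy":0,"wz":0,"claw":0.015}
    - {"x":0,"y":0,"z":0,"wx":0,"wy":0,"wz":0,"claw":0.015}
    - {"x":0,"y":0,"z":0,"wx":0,"wy":0,"wz":0,"claw":0.015}
  squeeze: 60

```text
clock: 11.43
ee_pos: [0.4676, -0.12, 0.2323]
orientation: [0.993, 0.116, 0.001, 0.0]
contact_force: [-0.2, -0.4, 6.7]
opening: 0.0198
finger_force: 58.4
```

```bash
python3 -c "
from h import *;st()"
```

```text
grasp rel bore [-0.0953 -0.0015  0.0323] tilt 0.09 yawerr 0.1 F [-0.2 -0.4  6.7] T [0.02 0.26 0.03] op 0.0198 ff 58.445008993148804 t 11.4333
```

>>> play_rows:
  motion:
    - {"x":0,"y":0,"z":-0.015,"wx":0,"wy":0,"wz":0,"claw":0.015}
    - {"x":0,"y":0,"z":-0.025,"wx":0,"wy":0,"wz":0,"claw":0.015}
    - {"x":0,"y":0,"z":-0.025,"wx":0,"wy":0,"wz":0,"claw":0.015}
    - {"x":0,"y":0,"z":-0.005,"wx":0,"wy":0,"wz":0,"claw":0.015}
    - {"x":0,"y":0,"z":0,"wx":0,"wy":0,"wz":0,"claw":0.015}

```text
clock: 11.85
ee_pos: [0.468, -0.1201, 0.3033]
orientation: [0.993, 0.116, 0.002, 0.001]
contact_force: [0.5, -0.1, -0.9]
opening: 0.0196
finger_force: 58.8
```

>>> play_rows:
  motion:
    - {"x":0.02,"y":-0.0015,"z":0,"wx":0,"wy":0,"wz":0,"claw":0.015}
    - {"x":0.03,"y":0,"z":0,"wx":0,"wy":0,"wz":0,"claw":0.015}
    - {"x":0.03,"y":0,"z":0,"wx":0,"wy":0,"wz":0,"claw":0.015}
    - {"x":0.015,"y":0,"z":0,"wx":0,"wy":0,"wz":0,"claw":0.015}
    - {"x":0,"y":0,"z":0,"wx":0,"wy":0,"wz":0,"claw":0.015}

```text
clock: 12.27
ee_pos: [0.5608, -0.0957, 0.2993]
orientation: [0.993, 0.116, -0.0, -0.0]
contact_force: [-1.3, 0.0, -1.2]
opening: 0.0201
finger_force: 58.8
```

>>> play_rows:
  motion:
    - {"x":0,"y":0,"z":0,"wx":0,"wy":0,"wz":0,"claw":0.015}
    - {"x":0,"y":0,"z":0,"wx":0,"wy":0,"wz":0,"claw":0.015}

```text
clock: 12.43
ee_pos: [0.5581, -0.0963, 0.2994]
orientation: [0.993, 0.116, -0.002, -0.001]
contact_force: [1.2, -0.0, -0.5]
opening: 0.0197
finger_force: 58.8
```

```bash
python3 - <<'E'
from h import *
st(); im,s=snap('wrist','w10.png'); C=cam('wrist',s); g=im.astype(float).mean(2)
np.set_printoptions(linewidth=220)
r=R.from_quat(s['orientation']).as_matrix(); G=s['ee_pos']+.155*r[:,2]
print('tip pred',proj(C,G-[0,0,.0673]),'shoulder',proj(C,G-[0,0,.0273]),'hole pred',proj(C,B+[0,0,.016]))
c=proj(C,G-[0,0,.0673]).astype(int); print(c); print(g[c[1]-24:c[1]+12,c[0]-24:c[0]+25:2].astype(int))
E
```

```text
grasp rel bore [-0.0024  0.0013  0.0994] tilt 0.2 yawerr 0.1 F [ 1.2 -0.  -0.5] T [-0.03 -0.    0.  ] op 0.0197 ff 58.7939178943634 t 12.4333
tip pred [319.05594398 224.60833624] shoulder [319.06322725 255.13699848] hole pred [320.94661847 211.93090779]
[319 224]
[[215 215 215 215 215 215 215 215 214 215 214 214 214 214 214 214 214 213 213 213 213 199 105  86  86]
 [213 213 214 214 213 214 212 213 213 213 213 213 213 213 212 212 212 212 213 213 212 198 104  86  87]
 [211 211 212 211 211 212 211 211 211 210 211 210 209 209 210 211 210 210 210 211 210 196 103  87  86]
 [212 212 212 212 212 212 211 211 211 210 207 200 192 193 198 209 210 210 210 209 209 194 102  85  85]
 [214 214 213 214 213 213 212 212 212 210 194 172 157 159 173 198 209 210 210 211 210 194 101  86  86]
 [214 213 213 213 213 213 212 212 212 201 166 132 119 121 136 172 204 211 211 211 211 194 101  86  87]
 [212 212 212 212 212 211 211 211 209 178 130 106 106 108 113 136 185 209 211 210 210 193  99  86  85]
 [211 212 212 212 212 212 211 211 202 146 103 100 105 108 109 114 157 203 210 210 210 190  97  86  85]
 [210 211 21
[... 2172 characters left out ...]
 211 211 210 152  90  91  91  90  87  84  90 195 212 212 212 211 170  86  84  85]
 [211 210 210 211 210 210 210 209 148  89  90  92  91  88  84  86 186 210 210 210 209 168  86  84  85]
 [210 211 210 210 210 210 210 209 143  90  91  92  91  87  84  85 176 209 209 208 208 167  86  84  85]
 [210 210 211 210 210 210 210 208 137  90  92  93  91  88  85  83 173 209 208 208 207 166  86  85  85]
 [210 210 210 210 210 209 210 207 135  92  91  92  91  88  83  84 172 208 208 208 207 166  87  84  84]
 [210 210 210 210 210 210 210 208 136  92  92  93  91  89  84  84 166 209 208 208 207 164  86  84  84]
 [210 210 210 210 210 210 210 208 135  91  93  93  91  89  85  83 159 209 209 208 207 160  86  83  84]]
```

The hole shows at (320.4,212.4) against a predicted (320.9,211.9). The pin tip is centred at column 319, about 1 mm short in x. I'll let it settle and read the state.

>>> play_rows:
  motion:
    - {"x":0.0012,"y":0.0007,"z":0.003,"wx":0,"wy":0,"wz":0,"claw":0.015}
    - {"x":0,"y":0,"z":0,"wx":0,"wy":0,"wz":0,"claw":0.015}
    - {"x":0,"y":0,"z":0,"wx":0,"wy":0,"wz":0,"claw":0.015}
    - {"x":0,"y":0,"z":0,"wx":0,"wy":0,"wz":0,"claw":0.015}

```text
clock: 12.82
ee_pos: [0.5603, -0.0971, 0.2983]
orientation: [0.993, 0.116, 0.0, 0.0]
contact_force: [-0.5, -0.3, -0.8]
opening: 0.0195
finger_force: 58.8
```

```bash
python3 -c "
from h import *;st()"
```

```text
grasp rel bore [ 0.0001 -0.0002  0.0983] tilt 0.01 yawerr 0.07 F [-0.5 -0.3 -0.8] T [-0.07  0.01  0.01] op 0.0195 ff 58.793479800224304 t 12.8167
```

>>> play_rows:
  motion:
    - {"x":0.0004,"y":-0.0005,"z":0.01,"wx":0,"wy":0,"wz":0,"claw":0.015}
    - {"x":0,"y":0,"z":0.006,"wx":0,"wy":0,"wz":0,"claw":0.015}
    - {"x":0,"y":0,"z":0.004,"wx":0,"wy":0,"wz":0,"claw":0.015}
    - {"x":0,"y":0,"z":0.004,"wx":0,"wy":0,"wz":0,"claw":0.015}
    - {"x":0,"y":0,"z":0,"wx":0,"wy":0,"wz":0,"claw":0.015}

```text
clock: 13.23
ee_pos: [0.5603, -0.0961, 0.2727]
orientation: [0.993, 0.116, -0.001, -0.0]
contact_force: [-0.2, 0.4, -1.2]
opening: 0.0196
finger_force: 58.8
```

```bash
python3 -c "
from h import *;st()"
```

```text
grasp rel bore [-0.      0.0009  0.0727] tilt 0.14 yawerr 0.1 F [-0.2  0.4 -1.2] T [-0.02  0.03 -0.02] op 0.0196 ff 58.792558908462524 t 13.2333
```

The tip is in the lid hole with no contact force. Continuing into the bore.

>>> play_rows:
  motion:
    - {"x":0.0003,"y":0.0003,"z":0.005,"wx":0,"wy":0,"wz":0,"claw":0.015}
    - {"x":0,"y":0,"z":0.006,"wx":0,"wy":0,"wz":0,"claw":0.015}
    - {"x":0,"y":0,"z":0.006,"wx":0,"wy":0,"wz":0,"claw":0.015}
    - {"x":0,"y":0,"z":0.005,"wx":0,"wy":0,"wz":0,"claw":0.015}
    - {"x":0,"y":0,"z":0,"wx":0,"wy":0,"wz":0,"claw":0.015}

```text
clock: 13.65
ee_pos: [0.5606, -0.0963, 0.2505]
orientation: [0.993, 0.116, -0.001, -0.001]
contact_force: [-0.4, 0.8, -0.8]
opening: 0.0196
finger_force: 58.8
```

```bash
python3 -c "
from h import *;st()"
```

```text
grasp rel bore [0.0002 0.0007 0.0505] tilt 0.15 yawerr 0.1 F [-0.4  0.8 -0.8] T [ 0.03  0.01 -0.02] op 0.0196 ff 58.79681646823883 t 13.65
```

Going well: the tip is about 17 mm into the base. Now down to shoulder contact and press.

>>> play_rows:
  motion:
    - {"x":0,"y":0,"z":0.004,"wx":0,"wy":0,"wz":0,"claw":0.015}
    - {"x":0,"y":0,"z":0.003,"wx":0,"wy":0,"wz":0,"claw":0.015}
    - {"x":0,"y":0,"z":0.002,"wx":0,"wy":0,"wz":0,"claw":0.015}
    - {"x":0,"y":0,"z":0,"wx":0,"wy":0,"wz":0,"claw":0.015}
    - {"x":0,"y":0,"z":0,"wx":0,"wy":0,"wz":0,"claw":0.015}

```text
clock: 14.07
ee_pos: [0.5613, -0.0965, 0.2433]
orientation: [0.993, 0.116, 0.0, -0.0]
contact_force: [0.2, 0.2, -1.1]
opening: 0.0193
finger_force: 58.8
```

```bash
python3 -c "
from h import *;st()"
```

```text
grasp rel bore [0.0012 0.0002 0.0433] tilt 0.01 yawerr 0.09 F [ 0.2  0.2 -1.1] T [ 0.04 -0.01  0.02] op 0.0193 ff 58.799291253089905 t 14.0667
```

>>> play_rows:
  motion:
    - {"x":-0.0007,"y":0,"z":0.0015,"wx":0,"wy":0,"wz":0,"claw":0.015}
    - {"x":0,"y":0,"z":0.0015,"wx":0,"wy":0,"wz":0,"claw":0.015}
    - {"x":0,"y":0,"z":0.001,"wx":0,"wy":0,"wz":0,"claw":0.015}
    - {"x":0,"y":0,"z":0,"wx":0,"wy":0,"wz":0,"claw":0.015}
    - {"x":0,"y":0,"z":0,"wx":0,"wy":0,"wz":0,"claw":0.015}

```text
clock: 14.48
ee_pos: [0.561, -0.0969, 0.24]
orientation: [0.993, 0.116, 0.001, 0.0]
contact_force: [0.9, -1.8, 4.4]
opening: 0.0195
finger_force: 59.2
```

```bash
python3 -c "
from h import *;st()"
```

```text
grasp rel bore [ 0.001  -0.0003  0.04  ] tilt 0.1 yawerr 0.1 F [ 0.9 -1.8  4.4] T [-0.16 -0.1   0.03] op 0.0195 ff 59.23883020877838 t 14.4833
```

>>> play_rows:
  motion:
    - {"x":-0.0005,"y":0,"z":0.001,"wx":0,"wy":0,"wz":0,"claw":0.015}
    - {"x":0,"y":0,"z":0.001,"wx":0,"wy":0,"wz":0,"claw":0.015}
    - {"x":0,"y":0,"z":0,"wx":0,"wy":0,"wz":0,"claw":0.015}
    - {"x":0,"y":0,"z":0,"wx":0,"wy":0,"wz":0,"claw":0.015}

```text
clock: 14.82
ee_pos: [0.5609, -0.0971, 0.2386]
orientation: [0.993, 0.116, 0.001, 0.001]
contact_force: [0.7, -0.1, 8.6]
opening: 0.0199
finger_force: 59.7
```

```bash
python3 -c "
from h import *;st()"
```

```text
grasp rel bore [ 0.001  -0.0006  0.0386] tilt 0.17 yawerr 0.09 F [ 0.7 -0.1  8.6] T [-0.07 -0.06 -0.05] op 0.0199 ff 59.67273831367493 t 14.8167
```

>>> play_rows:
  motion:
    - {"x":-0.0005,"y":-0.0003,"z":0.001,"wx":0,"wy":0,"wz":0,"claw":0.015}
    - {"x":0,"y":0,"z":0.001,"wx":0,"wy":0,"wz":0,"claw":0.015}
    - {"x":0,"y":0,"z":0,"wx":0,"wy":0,"wz":0,"claw":0.015}
    - {"x":0,"y":0,"z":0,"wx":0,"wy":0,"wz":0,"claw":0.015}

```text
clock: 15.15
ee_pos: [0.5607, -0.0971, 0.2375]
orientation: [0.993, 0.116, 0.002, 0.001]
contact_force: [-0.5, -0.9, 11.0]
opening: 0.0198
finger_force: 60.4
```

```bash
python3 -c "
from h import *;st()"
```

```text
grasp rel bore [ 0.001  -0.0007  0.0375] tilt 0.25 yawerr 0.09 F [-0.5 -0.9 11. ] T [-0.12  0.02 -0.01] op 0.0198 ff 60.37545919418335 t 15.15
```

>>> play_rows:
  motion:
    - {"x":0,"y":0,"z":0.001,"wx":0,"wy":0,"wz":0,"claw":0.015}
    - {"x":0,"y":0,"z":0.001,"wx":0,"wy":0,"wz":0,"claw":0.015}
    - {"x":0,"y":0,"z":0,"wx":0,"wy":0,"wz":0,"claw":0.015}
    - {"x":0,"y":0,"z":0,"wx":0,"wy":0,"wz":0,"claw":0.015}
    - {"x":0,"y":0,"z":0,"wx":0,"wy":0,"wz":0,"claw":0.015}

```text
clock: 15.57
ee_pos: [0.561, -0.0972, 0.2365]
orientation: [0.993, 0.116, 0.002, 0.001]
contact_force: [-1.7, -0.2, 16.4]
opening: 0.0197
finger_force: 61.0
```

```bash
python3 - <<'E'
from h import *
st(); im,s=snap('wrist','w11.png'); C=cam('wrist',s); g=im.astype(float).mean(2)
np.set_printoptions(linewidth=220)
r=R.from_quat(s['orientation']).as_matrix(); G=s['ee_pos']+.155*r[:,2]
print('knob top pred',proj(C,G+[0,0,.0187]),'shoulder',proj(C,G-[0,0,.0273]))
a=cv2.imread('pics/w10.png').astype(float).mean(2)
# knob appearance in hand, before / after pressing (slip check), column 319
print(a[245:345:3,319].astype(int)); print(g[245:345:3,319].astype(int))
for z in(.0120,.0135,.016): print(z,'edge pred',[proj(C,B-EY*.012+EX*x+[0,0,z])[0].round(1) for x in(.02,.04)],[proj(C,B-EY*.012+EX*x)[1].round(0) for x in(.02,.04)])
for x in(.02,.04):
    v=int(proj(C,B-EY*.012+EX*x+[0,0,.0125])[1]); print(v,g[v,315:360].astype(int))
E
```

```text
grasp rel bore [ 0.0015 -0.0009  0.0365] tilt 0.3 yawerr 0.1 F [-1.7 -0.2 16.4] T [0.11 0.38 0.02] op 0.0197 ff 61.01657509803772 t 15.5667
knob top pred [319.28338515 312.32846649] shoulder [318.83212968 255.49928645]
[ 21  22  21  23  20  23  24  22  20  21  23  37  95 155  30  22  53  46  44  45  44  44  43  43  43  43  43  40  41  41  43 173 162  68]
[ 22  24  25  25  24  24  24  23  22  25  24  34  95 156  35  23  54  46  46  44  44  45  43  42  44  41  42  42  42  41  42 106 185 186]
0.012 edge pred [np.float64(341.4), np.float64(342.5)] [np.float64(216.0), np.float64(179.0)]
0.0135 edge pred [np.float64(341.6), np.float64(342.7)] [np.float64(216.0), np.float64(179.0)]
0.016 edge pred [np.float64(342.0), np.float64(343.1)] [np.float64(216.0), np.float64(179.0)]
225 [213 213 213 213 213 213 212 212 212 212 213 213 212 213 213 213 213 213 213 212 213 212 213 213 213 211 194 141  97  88  87  86  87  87  86  81  70  67  66  66  67  66  65  65  66]
186 [215 214 215 215 215 215 215 215 215 214 214 215 214 214 215 214 215 215 215 215 215 215 214 215 215 215 213 200 154 105  87  87  87  87  87  86  83  78  72  69  69  69  69  69  69]
```

```bash
python3 - <<'E'
from h import *
L=lambda f:cv2.imread('pics/'+f).astype(np.float32).mean(2)
np.set_printoptions(linewidth=200)
def feat(g):
    # ring highlight row (subpixel centroid) per column, and knob top lower rim
    o=[]
    for c in(312,319,326):
        w=np.clip(g[272:295,c]-60,0,None); o.append(round(float((w@np.arange(272,295))/w.sum()),2))
    return o
for f in('w4.png','w10.png','w11.png'):
    g=L(f); print(f,feat(g),[round(float(330+np.argmax(np.diff(g[330:350,c]))),1) for c in(312,319,326)])
a,b=L('w10.png'),L('w11.png')
print(cv2.phaseCorrelate(a[262:326,302:336].copy(),b[262:326,302:336].copy(),cv2.createHanningWindow((34,64),cv2.CV_32F)))
# pads themselves
print(cv2.phaseCorrelate(a[250:314,272:300].copy(),b[250:314,272:300].copy(),cv2.createHanningWindow((28,64),cv2.CV_32F)))
E
```

```text
w4.png [282.74, 282.41, 283.02] [335.0, 335.0, 335.0]
w10.png [283.51, 283.26, 283.64] [336.0, 336.0, 335.0]
w11.png [283.44, 283.29, 283.66] [338.0, 338.0, 338.0]
((-0.1757520725934434, 0.1873886471509998), 1.099788174447086)
((0.14419788310089032, 0.10544752303662719), 0.9184288238485654)
```

```bash
python3 - <<'E'
from h import *
L=lambda f:cv2.imread('pics/'+f).astype(np.float32).mean(2)
np.set_printoptions(linewidth=200)
s=arm.state(); st(); C=cam('wrist',s); r=R.from_quat(s['orientation']).as_matrix(); G=s['ee_pos']+.155*r[:,2]
X,Zv=r[:,0],-r[:,2]
f=lambda dx,dz,e:proj(C,G+X*(dx+e*.011)+Zv*(.0187+dz))[1].round(2)
for dx,dz in((0,0),(-.001,0),(0,.001),(0,.002),(0,.003)): print(dx,dz,'far rim',f(dx,dz,1),'near',f(dx,dz,-1))
for n in('w4.png','w10.png','w11.png'): g=L(n); print(n,g[276:292,319].astype(int),g[330:344,319].astype(int))
E
```

```text
grasp rel bore [ 0.0014 -0.0009  0.0365] tilt 0.3 yawerr 0.1 F [-2.8 -0.5 18.1] T [ 0.06  0.44 -0.02] op 0.0196 ff 61.01605296134949 t 15.6167
0 0 far rim 288.22 near 335.42
-0.001 0 far rim 290.48 near 337.44
0 0.001 far rim 289.76 near 337.22
0 0.002 far rim 291.33 near 339.04
0 0.003 far rim 292.92 near 340.89
w4.png [ 24  31  53  79  93 100 121 148 136  82  34  21  22  23  28  39] [42 41 42 42 42 45 55 62 64 64 64 65 64 64]
w10.png [ 24  23  37  63  84  95 104 131 155 135  76  30  20  23  22  30] [ 42  42  41  41  40  43  67 124 173 188 187 162 107  71]
w11.png [ 23  23  34  63  85  95 106 131 156 138  82  35  24  24  23  27] [ 41  43  41  41  40  42  46  66 106 151 177 185 185 185]
```

The press force is about 17 N, well above the 6–10 N needed. The pin has not slipped in the fingers, and the measured shoulder height is at or below fully shut. Handing in while holding.

```bash
python3 -c "
from h import *;st();print(arm.hand_in())"
```

```text
grasp rel bore [ 0.0014 -0.0009  0.0365] tilt 0.3 yawerr 0.1 F [-2.8 -0.5 18.1] T [ 0.06  0.44 -0.02] op 0.0196 ff 61.01605296134949 t 15.6167
the job is handed in; nothing more can be done
None
```

I handed the job in at 15.6 s with the pin through the lid into the base, gripped at about 61 N and pressed down with about 18 N; no verdict came back, and I judged full closure from force and arm position, not from a direct view of the lid.

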